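# Fill the plug lane and hold the sprung shutter half open

### The job

Slide the three upright ash plugs along the bench, without lifting or toppling them, one after another into the lane between the guide rails, so that they stand in single file wholly between the straight rails with the leading one up against the closed shutter. Then slide the sprung shutter open to half its travel, where its pointer meets the long middle mark, so that the leading plug can be seen but not slip out, never letting it go beyond three-quarters open. Finish while still holding the shutter there against its spring, and leave the other things on the bench where they are.

Things in the scene. Friction and masses are not known exactly. Their poses are not given: they have to be found in the camera images.
- feeder: Feeder, fixed. Origin: bench surface, mid-lane, at the closed shutter's front face. Its y axis runs from the shutter back along the lane to the open mouth (plugs are fed towards -y); its x axis is the way the shutter opens. Two straight rails, 10 mm wide, 14 mm high, inner faces at x = -25 and +25 mm, from y = 2 to 160 mm, then flaring out to the mouth. The bench top is the lane's floor.
- lane_mouth (a point): Middle of the flared mouth of the lane, on the bench, at y = 196 mm in the feeder's frame; the mouth is about 94 mm wide here and narrows to the 50 mm lane at y = 160 mm.
- shutter (a joint): Opening of the sprung shutter in m: 0 closed, 0.060 fully open, so half travel is 0.030. It slides along the feeder's +x. A spring pushes it closed: 4 N at 0, rising 2 N for each 10 mm (10 N at half, 16 N fully open); it snaps shut if let go.
- shutter_tab (a point): Grip point on the shutter's upright dark wooden tab, 85 mm above the bench; moves with it. Tab: 14 mm (feeder x) by 26 mm (feeder y), from 48 to 100 mm above the bench, at feeder x = 0, y = -22 mm when closed. The steel shutter plate, 64 mm wide and 52 mm high, closes the lane's end at feeder y = 0; a pointer on its far side travels over the marks.
- half_mark (a point): Middle, longest of three marks, 50 mm above the bench: the pointer meets it at half travel (short marks: closed, fully open). The mark strip, a 56 mm high stop post at feeder x = -47 mm and a 46 mm high spring tube (x = 80 to 190 mm) stand behind the shutter, feeder y = -65 to -5 mm.
- plug1_mid (a point): Centre (30 mm above its foot) of one of three identical upright turned ash plugs: plain cylinder 44 mm across and 60 mm tall with a shallow groove near the top, 65 g, standing on the bench before the mouth of the lane. Its z axis is its own axis.
- plug2_mid (a point): Centre (30 mm above its foot) of one of three identical upright turned ash plugs: plain cylinder 44 mm across and 60 mm tall with a shallow groove near the top, 65 g, standing on the bench before the mouth of the lane. Its z axis is its own axis.
- plug3_mid (a point): Centre (30 mm above its foot) of one of three identical upright turned ash plugs: plain cylinder 44 mm across and 60 mm tall with a shallow groove near the top, 65 g, standing on the bench before the mouth of the lane. Its z axis is its own axis.
- head_mid (a point): Bystander, to be left alone; this point is its centre: rosewood mallet head, a block 60 x 230 x 60 mm.
- pad_mid (a point): Bystander, to be left alone; this point is its centre: grey rubber face pad, a disc 60 mm across, 8 mm thick.
- tap_mid (a point): Bystander, to be left alone; this point is its centre: steel thread tap lying down, 127 mm long, 10 mm thick.
- wedge_mid (a point): Bystander, to be left alone; this point is its centre: small turned ash wedge, a cone 32 mm across at the foot, 18 mm at the top, only 40 mm tall; NOT one of the plugs.
- ferrule_mid (a point): Bystander, to be left alone; this point is its centre: thin brass ring, 42 mm outside, 25 mm tall.
- hammer_mid (a point): Bystander, to be left alone; this point is near its middle: hammer lying down, wooden handle, steel head.
Things that resemble listed ones, but are neither listed nor needed, are in the scene too. Leave any green or pink look-alike of the part that bears plug3_mid alone.

How it is judged:
On the way, in this order (a step that is already met when the one before it is completed fails the run):
1. all three plugs stand in single file between the rails, the leading one at the shutter, the shutter still closed (x of plug1_mid in the frame of feeder between -0.008 and 0.008 m and y of plug1_mid in the frame of feeder between 0.012 and 0.142 m and angle between each of plug1_mid, plug2_mid, plug3_mid's own z axis and vertical below 0.15 rad and x of plug2_mid in the frame of feeder between -0.008 and 0.008 m and y of plug2_mid in the frame of feeder between 0.012 and 0.142 m and x of plug3_mid in the frame of feeder between -0.008 and 0.008 m and y of plug3_mid in the frame of feeder between 0.012 and 0.142 m and y of any of plug1_mid, plug2_mid, plug3_mid in the frame of feeder below 0.032 m and value of joint shutter below 0.006 m), for 0.2 s.
2. the shutter is held at half travel (value of joint shutter between 0.0245 and 0.0355 m), for 0.5 s.
At the end, for the whole second after the job is handed in: The robot is holding the shutter (over 3 N on it), still, at 30 mm of its 60 mm travel, within 5.5 mm; all three plugs stand upright wholly between the straight rails (centres within 8 mm of the lane's middle line and under 142 mm from the shutter face), the leading one within 10 mm of the shutter (all of step 2 and x of plug1_mid in the frame of feeder between -0.008 and 0.008 m and y of plug1_mid in the frame of feeder between 0.012 and 0.142 m and angle between each of plug1_mid, plug2_mid, plug3_mid's own z axis and vertical below 0.15 rad and x of plug2_mid in the frame of feeder between -0.008 and 0.008 m and y of plug2_mid in the frame of feeder between 0.012 and 0.142 m and x of plug3_mid in the frame of feeder between -0.008 and 0.008 m and y of plug3_mid in the frame of feeder between 0.012 and 0.142 m and y of any of plug1_mid, plug2_mid, plug3_mid in the frame of feeder below 0.032 m and contact force between any of the fingers, the arm and shutter above 3 N and velocity of joint shutter between -0.01 and 0.01 m/s); the arm keeps its last pose, push and grip.
It fails at once if the shutter goes beyond three-quarters open (over 47 mm) (value of joint shutter above 0.047 m).
It fails at once if a plug is toppled or lifted more than 15 mm (angle between any of plug1_mid, plug2_mid, plug3_mid's own z axis and vertical above 0.6 rad or height (world z) of any of plug1_mid, plug2_mid, plug3_mid above 0.045 m).
It fails at once if a bystander is moved more than 30 mm (distance of any of head_mid, pad_mid, tap_mid, wedge_mid, ferrule_mid, hammer_mid from where it was at the start of the episode above 0.03 m).
It also fails if it takes over 69 s, if anything falls off the work surface, if the arm or the gripper's body presses on something with over 40 N, if the wrist force passes 120 N, or if a joint passes its speed limit or range.

### The arm

A 6-joint arm with a two-finger parallel gripper is mounted at the origin on the work surface. World frame = base frame: x ahead of the robot, y to its left, z up, the work surface at z = 0. Lengths are in m, angles in rad, forces in N, time in s.
With the tool pointing down it reaches from about 0.4 to 0.825 m from the base axis. Payload 7 kg.
Tool frame: the origin (TCP) lies midway between the tips of the shut fingers; the grasp point (between the pads) lies 19 mm behind it; z points along the fingers, y is the line along which they close (so a half turn about z gives the same grasp; the last joint's range is limited). The gripper opens to 88 mm and grips with 3 to 60 N. Pads are 19 mm wide; open, the fingers measure 130 mm over their backs; the gripper's body (78 mm by 193 mm) begins 47 mm behind the grasp point.
Start: joints at [-0.918, 0.359, 0.012, 0, -1.224, -0.288], TCP at [0.241, -0.631, 0.227] pointing down, gripper open.
Joint ranges: [-3.07, 3.07], [-1.43, 2.12], [-1.02, 1.25], [-3.03, 1.67], [-3.05, -0], [-3.03, 3.03]. Speed limits (rad/s): [2.39, 2.39, 3.01, 3.14, 3.14, 3.14].

### API

Orientations are given as [roll, pitch, yaw] about the fixed x, y, z axes, in that order (R = Rz(yaw) Ry(pitch) Rx(roll)).
In Python, from station import arm gives the robot as it stands. The module is installed in compiled form; this text tells all that it offers.
- The arm moves only by the tool carry_out, never from a script. Its argument "commands" is a list of rows, each a list of 4 numbers: the shift along the world's x, y, z in units of 50 mm (1.0 is 50 mm), then the turn about the world's z in units of 6 degrees (1.0 is 6 degrees). A call has exactly 10 rows; each row is the pose to reach, as a shift and turn from the pose commanded when the call began; what a row does not reach only later rows make up. A row lasts 1/8 s, in which the tool goes at most 62.5 mm and 10.7 degrees, less where a joint would pass 70% of its speed; a pose out of reach is approached as far as the arm can. A call with a gripper value outside its range is refused whole. "claw" is the closure, from 0 (fully open) to 1 (shut), set as the call begins (left out, the last holds). The fingers move at their own pace and stop on an object; "force" is the grip in N (left out, the last holds). Time passes only in rows, so rows that repeat a pose let the fingers close, or fill a call up. It gives the time, the measured TCP pose, the force, the opening and the grip force at its end, in the units of the state.
- arm.get_state(): the state, without advancing time (a new reading comes with each control period).
- arm.grab_frame(name): name is "scene" or "top" or "wrist"; returns a dict with "pixels" (420x560x3 uint8, red, green, blue), "fx", "fy", "cx", "cy" (pixels), "k1" (the pictures are not rectified: a ray, as slopes to the right and down, at radius r is drawn at 1 + k1 r^2 times it, then the intrinsics apply), "eye" and "orientation" of the camera in the world. Camera axes: x right, y down, z forward; pixel columns grow to the right and rows downward; lengths in m; the calibration is good to about 2 mm. A picture is of the moment at which its call begins. There is no depth.
- arm.job_done(): hands the job in; it is judged then, once.
Trained networks look in a picture, given as the dict that the camera call returned (one of the last four; its "shot" number tells which), for a name from the list of things; names that differ only in an ending like _2 or _b are one class to them, and where a whole thing is asked for, a point or a joint stands for the part that bears it (a point fixed in the world has none). Each returns a list of dicts, best first, with "conf" (0 to 1); they miss things now and then, are a little off and sometimes report something else, mostly with a low value. They report only what shows in the picture. A call takes as long as a camera call. They do not tell look-alikes from the thing itself.
- arm.regions_of(picture, query): "pixels" (420x560 bool, what is visible of it) and "uv" ([column, row] in pixels, amid what is visible of it).
- arm.mark_of(picture, query): "uv" ([column, row] in pixels: a listed point, or the origin of a listed thing).
The state is a dict: "t": time; "q": joint angles; "qd": joint speeds; "joint_efforts": joint torques, N m; "eef_pos": TCP position; "ee_rot": TCP orientation; "force": force on the tool from outside, world axes, zero at the start; "moment": the same for the moment, N m; "width": finger opening in m; "gripper_force": force on a finger pad.
Only numpy, scipy, OpenCV 4.12 (cv2) and the standard library are available. Lean on these libraries where they do the work, as an engineer would, in place of code of your own. Each camera call takes 0.05 s, during which the arm holds its last target. There are 200 camera calls.

## Working session

There is one attempt and no reset: what is moved stays moved. The work goes in short steps, Python scripts to look and compute and a tool call to move; the robot and the scene stay as the last step left them, time stands still between calls to the robot, and variables do not carry over. Pictures are saved under pics/ and viewed, at most 10 in all, crops included, and the job is handed in when it is done.

Besides the shell and the picture viewer there is one more tool, called after "Request:" by a JSON object that holds its "name" and its "arguments". carry_out: Moves the arm, as the interface text tells. Its arguments: {"type":"object","properties":{"commands":{"type":"array","items":{"type":"array","items":{"type":"number"}}},"claw":{"type":"number"},"force":{"type":"number"}},"required":["commands"]}

```bash
mkdir -p pics
cat > h.py <<'E'
import numpy as np, cv2
from station import arm
from scipy.spatial.transform import Rotation as Ro
def Rm(f):
    o=np.array(f["orientation"],float)
    return o if o.shape==(3,3) else (Ro.from_euler('xyz',o).as_matrix() if o.size==3 else Ro.from_quat(o).as_matrix())
def K(f): return np.array([[f["fx"],0,f["cx"]],[0,f["fy"],f["cy"]],[0,0,1.]])
def toz(f,uv,z):
    p=cv2.undistortPoints(np.array([[uv]],float),K(f),np.array([f["k1"],0,0,0.]))[0,0]
    d=Rm(f)@np.array([p[0],p[1],1]); e=np.array(f["eye"]); return e+d*(z-e[2])/d[2]
def proj(f,P):
    c=Rm(f).T@(np.array(P,float)-np.array(f["eye"])); 
    return cv2.projectPoints(c[None],np.zeros(3),np.zeros(3),K(f),np.array([f["k1"],0,0,0.]))[0][0,0]
def save(f,n): cv2.imwrite("pics/"+n,f["pixels"][:,:,::-1])
E
python3 - <<'E'
from h import *
np.set_printoptions(precision=4,suppress=True)
s=arm.get_state(); print(s)
H=dict(plug1_mid=.03,head_mid=.03,pad_mid=.004,tap_mid=.005,wedge_mid=.02,ferrule_mid=.0125,hammer_mid=.015,shutter_tab=.085,half_mark=.05,lane_mouth=0,feeder=0)
for n in("top","scene"):
    f=arm.grab_frame(n); save(f,n+"0.png"); print(n,f["eye"],f["orientation"],f["k1"],f["fx"])
    for q,z in H.items():
        for r in arm.mark_of(f,q)[:6]: print(q,np.round(r["uv"],1),round(r["conf"],2),toz(f,r["uv"],z)[:2])
E
```

```text
{'t': 0.0, 'q': array([-0.9179,  0.3594,  0.0111, -0.0004, -1.2241, -0.2881]), 'qd': array([-0.0015, -0.0016,  0.0022,  0.0006,  0.0008, -0.0007]), 'joint_efforts': array([ -0.0002, -58.2716,  29.3034,   6.9965,   0.0069,  -0.0002]), 'eef_pos': array([ 0.2406, -0.6301,  0.2256]), 'ee_rot': array([ 3.14  , -0.0001, -2.7769]), 'force': array([ 1.1869, -0.3967,  0.1363]), 'moment': array([ 0.0223, -0.0023,  0.0279]), 'gripper_force': 0.0, 'width': 0.08741428876566261}
top [0.4297 0.0253 1.3501] [-3.0633 -0.0054 -1.5576] -0.10661798271072097 433.99052439495046
head_mid [136.4 210.5] 0.74 [0.5313 0.4418]
tap_mid [296.9 172.8] 0.47 [ 0.6587 -0.0524]
wedge_mid [309.6 190.5] 0.57 [ 0.6014 -0.0913]
ferrule_mid [264.6 185.7] 0.52 [0.6154 0.0481]
hammer_mid [420.2 232.9] 0.77 [ 0.4745 -0.439 ]
half_mark [361.5 217.4] 0.92 [ 0.5182 -0.2463]
lane_mouth [277.9 230. ] 0.75 [0.4788 0.0049]
feeder [341.9 224.9] 0.92 [ 0.4973 -0.1949]
feeder [279.9 230.6] 0.55 [ 0.477  -0.0013]
scene [ 1.188  -0.3054  0.8836] [-2.4039  0.0209  1.0846] -0.10910751725693439 460.53296977906854
plug1_mid [328.8 180.2] 0.86 [0.4749 0.2035]
plug1_mid [297.9 203.8] 0.71 [0.5091 0.0904]
head_mid [413.7 164.3] 0.67 [0.5348 0.4411]
pad_mid [194.9 216.9] 0.77 [ 0.4008 -0.1496]
pad_mid [180.  231.3] 0.27 [ 0.4275 -0.1997]
tap_mid [274.4 280. ] 0.68 [ 0.6671 -0.0596]
wedge_mid [248.1 261.9] 0.75 [ 0.6035 -0.094 ]
ferrule_mid [303.8 246.3] 0.65 [0.6211 0.0433]
hammer_mid [ 94.2 281.9] 0.96 [ 0.4833 -0.4281]
shutter_tab [182.1 233.1] 0.8 [ 0.5048 -0.207 ]
half_mark [169.9 257.6] 0.56 [ 0.5289 -0.2518]
lane_mouth [261.1 215. ] 0.62 [0.4736 0.0029]
feeder [193.7 251.4] 0.87 [ 0.4994 -0.1913]
```

View pics/top0.png

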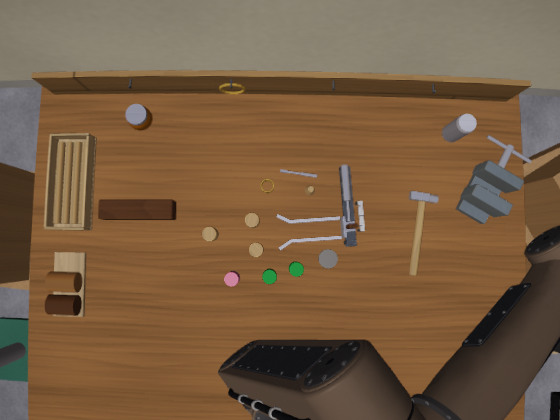

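View pics/scene0.png

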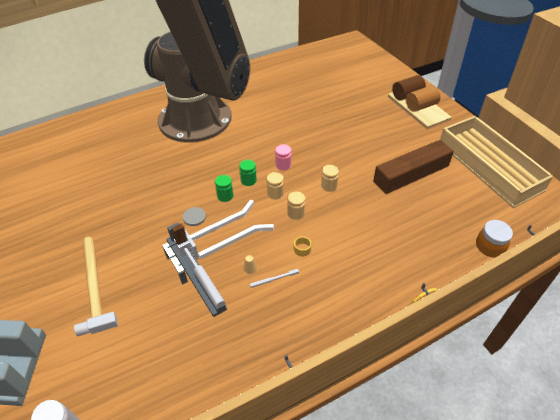

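Top view: the ash plugs are at px (209,234), (252,220) and (256,250). The look-alikes are green at (269,276) and (296,269) and pink at (231,279). The rails run from about (278,230) to the shutter at (342,225), and the shutter opens away from the robot. Next I'll measure the plug positions and the rail line.

Run:
```python
from h import *
np.set_printoptions(precision=4,suppress=True)
f=arm.grab_frame("top"); 
for q in("plug1_mid","lane_mouth","feeder","shutter_tab"):
  for r in arm.regions_of(f,q)[:7]: print(q,np.round(r["uv"],1),round(r["conf"],2),r["pixels"].sum())
hsv=cv2.cvtColor(f["pixels"],cv2.COLOR_RGB2HSV).astype(int)
g=f["pixels"].astype(int)
for c in((209,234),(252,220),(256,250)):
    print(c,hsv[c[1],c[0]],hsv[c[1]+14,c[0]])
    m=((g[...,0]>150)).astype(np.uint8)
    n,l,st,ce=cv2.connectedComponentsWithStats(m); k=l[c[1],c[0]]; print(st[k],ce[k],toz(f,ce[k],.06)[:2])
# rails: bright low-saturation columns
m=(hsv[...,2]>150)&(hsv[...,1]<60)
for col in range(276,344,6):
    rows=[r for r in range(200,262) if m[r,col]]; print(col,rows)
P=lambda c,r:toz(f,(c,r),.014)[:2]
cv2.imwrite("pics/crop1.png",cv2.resize(f["pixels"][190:270,230:370,::-1],None,fx=5.6,fy=5.6,interpolation=cv2.INTER_CUBIC))
f=arm.grab_frame("scene")
for r in arm.mark_of(f,"plug1_mid"): print(np.round(r["uv"]),r["conf"],toz(f,r["uv"],.03)[:2])
```

```text
plug1_mid [210.1 234.5] 0.48 194
lane_mouth [348.  218.8] 0.94 1615
feeder [345.3 214.5] 0.75 1420
shutter_tab [347.  225.5] 0.84 290
shutter_tab [329.1 257.4] 0.27 258
(209, 234) [ 18  99 173] [ 15 150 131]
[202 227  14  15 162] [208.3395 233.6111] [0.463  0.2126]
(252, 220) [ 18  97 173] [ 14 148 143]
[245 213  14  14 158] [251.2911 219.5063] [0.5068 0.0854]
(256, 250) [ 18  97 174] [ 15 155 132]
[249 243  14  14 157] [255.4586 249.2866] [0.4186 0.0716]
276 []
282 [216, 217, 218, 219, 245, 246, 247, 248]
288 [219, 220, 221, 222, 241, 242, 243, 244]
294 [220, 221, 222, 239, 240, 241]
300 [219, 220, 221, 239, 240, 241]
306 [219, 220, 221, 238, 239, 240]
312 [218, 219, 220, 221, 238, 239, 240]
318 [218, 219, 220, 237, 238, 239, 240]
324 [218, 219, 220, 237, 238, 239]
330 [217, 218, 219, 237, 238, 239]
336 [217, 218, 219, 236, 237, 238]
342 []
[329. 178.] 0.6 [0.4695 0.2079]
```

View pics/crop1.png

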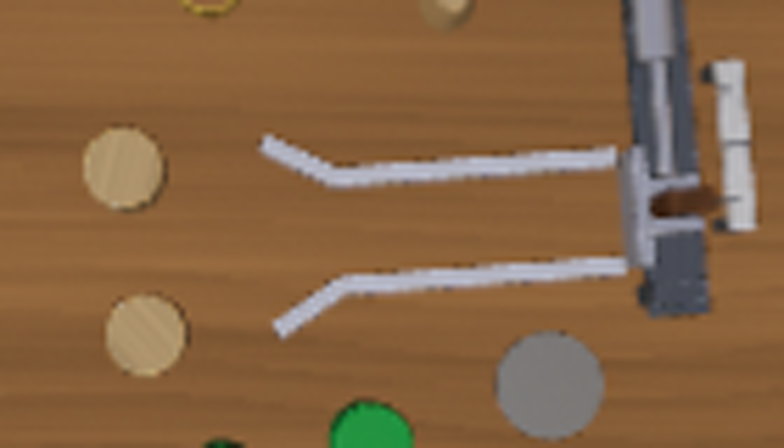

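Run:
```python
from h import *
f=arm.grab_frame("top")
P=lambda c,r:toz(f,(c,r),.014)[:2]
A=np.array([221,220,220,219.5,219,219,218,218.]);B=np.array([240,240,239,239,238.5,238,238,237.]);c=np.arange(294,337,6)
M=np.array([(P(x,a)+P(x,b))/2 for x,a,b in zip(c,A,B)]); W=[np.linalg.norm(P(x,a)-P(x,b)) for x,a,b in zip(c,A,B)]
s,i=np.polyfit(M[:,1],M[:,0],1); print("x=%.4f+%.4f y"%(i,s),"w",np.mean(W))
a=(P(230+615/5.6-.5,190+155/5.6)+P(230+627/5.6-.5,190+267/5.6))/2; b=(P(289.3,222)+P(291.1,240.5))/2
print("end",a,"bend",b,np.linalg.norm(a-b))
u=-np.array([s,1])/np.hypot(s,1); u=-u
print("u",u,np.degrees(np.arctan2(u[1],u[0])))
o=a-u*.002; print("origin",o)
X=np.array([u[1],-u[0]])
for p in((.463,.2126),(.5068,.0854),(.4186,.0716)): d=np.array(p)-o; print(p,"feeder",d@X,d@u)
print([ (t,o+u*t) for t in(.022,.066,.11,.16,.2,.25)], "tab",o-u*.022)
```

```text
x=0.4741+-0.0810 y w 0.059771715242522436
end [ 0.48798306 -0.18794055] bend [ 0.47500614 -0.03280608] 0.1556762776469097
u [-0.08069919  0.9967385 ] 94.62875604166348
origin [ 0.48814446 -0.18993403]
(0.463, 0.2126) feeder 0.007421719697513651 0.40325030045598875
(0.5068, 0.0854) feeder 0.040813929734249146 0.272930538681872
(0.4186, 0.0716) feeder -0.04821205490387474 0.26629321548554297
[(0.022, array([ 0.48636907, -0.16800578])), (0.066, array([ 0.48281831, -0.12414929])), (0.11, array([ 0.47926755, -0.08029279])), (0.16, array([ 0.47523259, -0.03045587])), (0.2, array([0.47200462, 0.00941367])), (0.25, array([0.46796966, 0.0592506 ]))] tab [ 0.48991984 -0.21186227]
```

Request:
{"name": "carry_out", "arguments": {"commands": [[2.4, 6.6, 0.2, 6], [2.4, 6.6, 0.2, 6], [2.4, 6.6, 0.2, 6], [2.4, 6.6, 0.2, 6], [2.4, 6.6, 0.2, 6], [2.4, 6.6, 0.2, 6], [4.7, 13.2, 0.2, 12.3], [4.7, 13.2, 0.2, 12.3], [4.7, 13.2, 0.2, 12.3], [4.7, 13.2, 0.2, 12.3]], "claw": 0.3, "force": 20}}

```text
t: 2.85
eef_pos: [0.4434, -0.0624, 0.2372]
ee_rot: [-3.14, 0.0, -1.484]
force: [1.3, -0.6, -0.3]
width: 0.0619
gripper_force: 0.0
```

Request:
{"name": "carry_out", "arguments": {"commands": [[0, 0, 0, 0], [0, 0, 0, 0], [0, 0, 0, 0], [0, 0, 0, 0], [0, 0, 0, 0], [0, 0, 0, 0], [0, 0, 0, 0], [0, 0, 0, 0], [0, 0, 0, 0], [0, 0, 0, 0]]}}

```text
t: 4.1
eef_pos: [0.4431, -0.0644, 0.2366]
ee_rot: [-3.142, -0.0, -1.489]
force: [-1.2, 0.3, 0.0]
width: 0.0614
gripper_force: 0.0
```

Run:
```python
from h import *
np.set_printoptions(precision=4,suppress=True)
f=arm.grab_frame("wrist"); im=f["pixels"].copy(); print(f["eye"],f["orientation"])
o=np.array([.48814,-.18993]);u=np.array([-.0807,.99674]);X=np.array([u[1],-u[0]])
for x in(-.025,.025):
    for y in(.002,.08,.16):
        p=proj(f,[*(o+X*x+u*y),.014]); print(x,y,p); cv2.circle(im,tuple(int(v) for v in np.clip(p,-999,999)),3,(255,0,0),-1)
for q,z in(("feeder",0),("shutter_tab",.085),("plug1_mid",.03),("half_mark",.05)):
    for r in arm.mark_of(f,q): print(q,r["uv"],r["conf"],toz(f,r["uv"],z))
cv2.imwrite("pics/w1.png",im[:,:,::-1])
```

```text
[ 0.4481 -0.1302  0.3949] [ 2.8925  0.0008 -3.0583]
-0.025 0.002 [267.0964  52.0316]
-0.025 0.08 [267.3538 131.3192]
-0.025 0.16 [267.6291 205.4348]
0.025 0.002 [217.0676  52.0851]
0.025 0.08 [219.6088 131.275 ]
0.025 0.16 [222.1932 205.3176]
feeder [239.0, 52.4] 0.76 [ 0.4926 -0.1894  0.    ]
shutter_tab [230.1, 5.4] 0.64 [ 0.4922 -0.2114  0.085 ]
shutter_tab [288.3, 302.3] 0.63 [0.4227 0.0437 0.085 ]
```

View pics/w1.png

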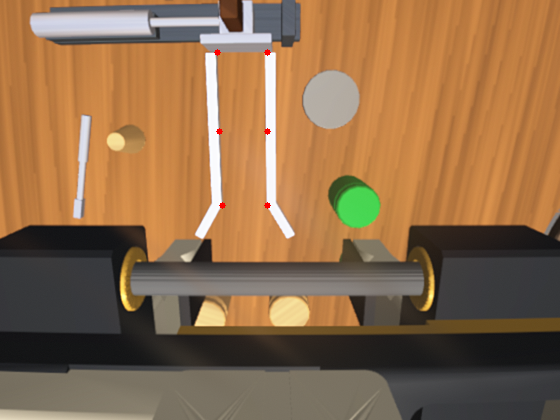

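Request:
{"name": "carry_out", "arguments": {"commands": [[0.65, 1.5, -1, 0], [1.27, 3, -2, 0], [1.27, 3, -2.5, 0], [1.27, 3, -3, 0], [1.27, 3, -3.4, 0], [1.27, 3, -3.8, 0], [1.27, 3, -4.1, 0], [1.27, 3, -4.3, 0], [1.27, 3, -4.3, 0], [1.27, 3, -4.3, 0]]}}

```text
t: 5.6
eef_pos: [0.507, 0.0856, 0.0222]
ee_rot: [-3.141, 0.0, -1.489]
force: [0.7, -0.4, -0.9]
width: 0.0616
gripper_force: 0.0
```

Request:
{"name": "carry_out", "arguments": {"commands": [[0, 0, 0, 0], [0, 0, 0, 0], [0, 0, 0, 0], [0, 0, 0, 0], [0, 0, 0, 0], [0, 0, 0, 0], [0, 0, 0, 0], [0, 0, 0, 0], [0, 0, 0, 0], [0, 0, 0, 0]], "claw": 1, "force": 12}}

```text
t: 6.85
eef_pos: [0.5068, 0.0856, 0.022]
ee_rot: [-3.141, 0.0, -1.488]
force: [-0.8, 1.1, 6.5]
width: 0.0434
gripper_force: 12.0
```

Request:
{"name": "carry_out", "arguments": {"commands": [[-0.15, -0.33, 0, 0], [-0.33, -0.73, 0, 0], [-0.51, -1.13, 0, 0], [-0.69, -1.52, 0, 0], [-0.66, -1.9, 0, 0], [-0.63, -2.3, 0, 0], [-0.6, -2.7, 0, 0], [-0.56, -3.1, 0, 0], [-0.53, -3.5, 0, 0], [-0.48, -4, 0, 0]]}}

```text
t: 8.1
eef_pos: [0.4819, -0.1155, 0.022]
ee_rot: [-3.141, 0.0, -1.489]
force: [-0.5, 5.1, 8.3]
width: 0.0439
gripper_force: 12.0
```

Run:
```python
from h import *
f=arm.grab_frame("scene"); print(arm.get_state()["eef_pos"],arm.get_state()["force"])
cv2.imwrite("pics/s2.png",cv2.resize(f["pixels"][140:340,100:380,::-1],None,fx=2.8,fy=2.8))
```

```text
[ 0.48184579 -0.11749898  0.02182388] [ 2.0115495  -2.34390852  3.15244567]
```

View pics/s2.png

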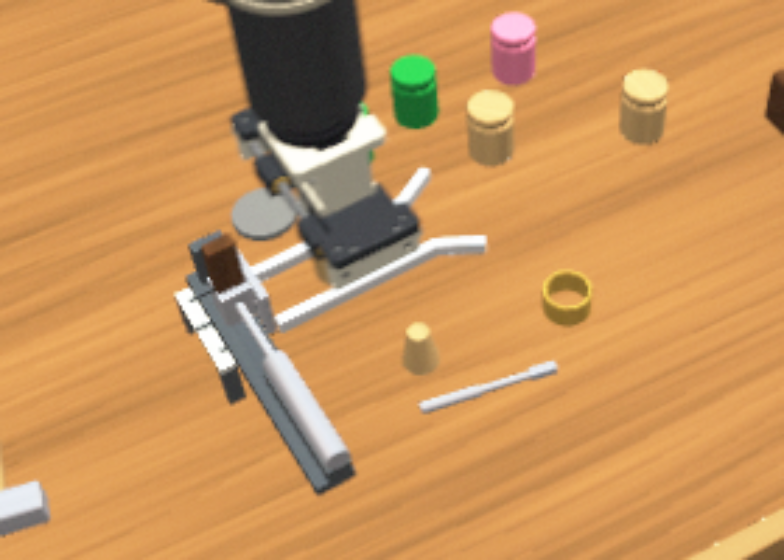

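Request:
{"name": "carry_out", "arguments": {"commands": [[0, 0, 0, 0], [0, 0, 0, 0], [0, 0, 0, 0], [0, 0, 0, 0], [0, 0, 0.3, 0], [0, 0, 0.7, 0], [0, 0, 1.3, 0], [0, 0, 2, 0], [0, 0, 2, 0], [0, 0, 2, 0]], "claw": 0.3}}

```text
t: 9.4
eef_pos: [0.4821, -0.1142, 0.1212]
ee_rot: [3.141, 0.0, -1.489]
force: [-0.2, 0.3, -0.9]
width: 0.0613
gripper_force: 0.0
```

Request:
{"name": "carry_out", "arguments": {"commands": [[-0.4, 1.2, 0, 0], [-0.8, 2.4, 0, 0], [-1.28, 3.74, 0, 0], [-1.28, 3.74, 0, 0], [-1.28, 3.74, -0.4, 0], [-1.28, 3.74, -0.9, 0], [-1.28, 3.74, -1.4, 0], [-1.28, 3.74, -1.8, 0], [-1.28, 3.74, -2, 0], [-1.28, 3.74, -2, 0]]}}

```text
t: 10.65
eef_pos: [0.418, 0.0717, 0.0208]
ee_rot: [3.139, -0.001, -1.489]
force: [0.3, 0.9, 0.9]
width: 0.0614
gripper_force: 0.0
```

Request:
{"name": "carry_out", "arguments": {"commands": [[0, 0, 0, 0], [0, 0, 0, 0], [0, 0, 0, 0], [0, 0, 0, 0], [0, 0, 0, 0], [0, 0, 0, 0], [0, 0, 0, 0], [0, 0, 0, 0], [0, 0, 0, 0], [0, 0, 0, 0]], "claw": 1}}

```text
t: 11.9
eef_pos: [0.419, 0.0728, 0.0221]
ee_rot: [-3.141, 0.0, -1.488]
force: [-1.4, 0.5, 6.8]
width: 0.0437
gripper_force: 12.0
```

Request:
{"name": "carry_out", "arguments": {"commands": [[0.27, -0.29, 0, 0], [0.54, -0.58, 0, 0], [0.81, -0.87, 0, 0], [1.07, -1.16, 0, 0], [1.1, -1.5, 0, 0], [1.13, -1.85, 0, 0], [1.16, -2.2, 0, 0], [1.19, -2.55, 0, 0], [1.22, -2.9, 0, 0], [1.25, -3.25, 0, 0]]}}

```text
t: 13.15
eef_pos: [0.482, -0.0901, 0.0222]
ee_rot: [-3.139, 0.001, -1.488]
force: [-0.4, 4.4, 5.0]
width: 0.0435
gripper_force: 12.0
```

Request:
{"name": "carry_out", "arguments": {"commands": [[0, 0, 0, 0], [0, 0, 0, 0], [0, 0, 0, 0], [0, 0, 0, 0], [0, 0, 0.3, 0], [0, 0, 0.7, 0], [0, 0, 1.3, 0], [0, 0, 2, 0], [0, 0, 2, 0], [0, 0, 2, 0]], "claw": 0.3}}

```text
t: 14.4
eef_pos: [0.4806, -0.0898, 0.1212]
ee_rot: [3.141, 0.0, -1.489]
force: [-0.4, -0.3, 0.1]
width: 0.0612
gripper_force: 0.0
```

Request:
{"name": "carry_out", "arguments": {"commands": [[-0.06, 1.1, 0, 0], [-0.13, 2.2, 0, 0], [-0.2, 3.3, 0, 0], [-0.26, 4.4, 0, 0], [-0.32, 5.4, 0, 0], [-0.36, 6.05, 0, 0], [-0.36, 6.05, 0, 0], [-0.36, 6.05, -0.7, 0], [-0.36, 6.05, -1.4, 0], [-0.36, 6.05, -2, 0]]}}

```text
t: 15.65
eef_pos: [0.4622, 0.2111, 0.0195]
ee_rot: [3.14, -0.001, -1.489]
force: [0.6, 1.1, -0.0]
width: 0.0614
gripper_force: 0.0
```

Request:
{"name": "carry_out", "arguments": {"commands": [[0, 0, 0, 0], [0, 0, 0, 0], [0, 0, 0, 0], [0, 0, 0, 0], [0, 0, 0, 0], [0, 0, 0, 0], [0, 0, 0, 0], [0, 0, 0, 0], [0, 0, 0, 0], [0, 0, 0, 0]], "claw": 1}}

```text
t: 16.9
eef_pos: [0.4634, 0.2129, 0.0223]
ee_rot: [-3.141, 0.001, -1.488]
force: [-0.5, -0.5, 7.1]
width: 0.0438
gripper_force: 12.0
```

Run:
```python
from h import *
f=arm.grab_frame("scene"); print(arm.get_state()["eef_pos"])
cv2.imwrite("pics/s3.png",cv2.resize(f["pixels"][140:340,100:380,::-1],None,fx=2.8,fy=2.8))
o=np.array([.48814,-.18993]);u=np.array([-.0807,.99674]);X=np.array([u[1],-u[0]])
for r in arm.mark_of(f,"plug1_mid"): d=toz(f,r["uv"],.03)[:2]-o;print(r["uv"],r["conf"],d@X,d@u)
```

```text
[0.46341534 0.21284966 0.022331  ]
[329.1, 177.6] 0.47 0.011117410730255059 0.39983381162631376
```

View pics/s3.png

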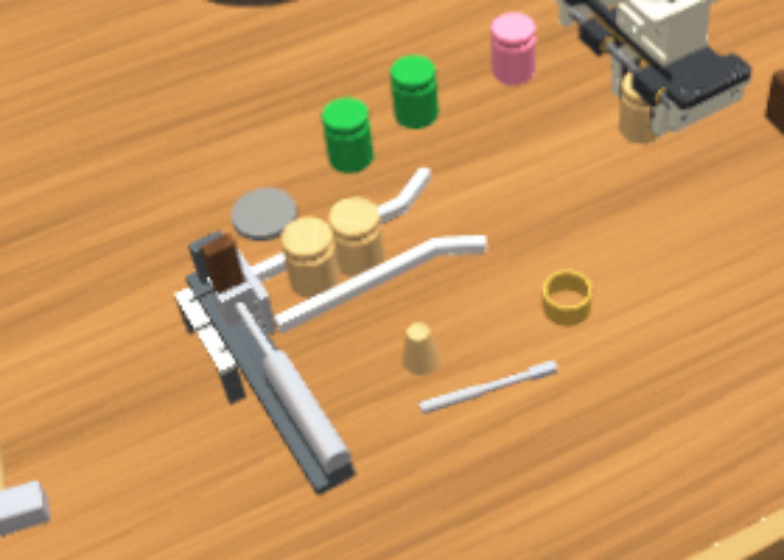

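Request:
{"name": "carry_out", "arguments": {"commands": [[0.03, -0.6, 0, 0], [0.06, -1.2, 0, 0], [0.09, -1.8, 0, 0], [0.12, -2.4, 0, 0], [0.15, -3, 0, 0], [0.17, -3.55, 0, 0], [0.19, -4.05, 0, 0], [0.24, -4.55, 0, 0], [0.28, -5.05, 0, 0], [0.32, -5.55, 0, 0]]}}

```text
t: 18.25
eef_pos: [0.4803, -0.0651, 0.0223]
ee_rot: [-3.139, 0.001, -1.488]
force: [0.9, 4.1, 4.1]
width: 0.0432
gripper_force: 12.0
```

Request:
{"name": "carry_out", "arguments": {"commands": [[0, -0.04, 0, 0], [0, -0.08, 0, 0], [0.01, -0.12, 0, 0], [0.01, -0.16, 0, 0], [0.01, -0.2, 0, 0], [0.02, -0.23, 0, 0], [0.02, -0.26, 0, 0], [0.02, -0.28, 0, 0], [0.02, -0.3, 0, 0], [0.02, -0.3, 0, 0]]}}

```text
t: 19.5
eef_pos: [0.4813, -0.0792, 0.0223]
ee_rot: [-3.139, 0.0, -1.488]
force: [0.3, 3.8, 5.1]
width: 0.0437
gripper_force: 12.0
```

Run:
```python
from h import *
f=arm.grab_frame("scene"); s=arm.get_state(); print(s["eef_pos"],s["force"])
o=np.array([.48814,-.18993]);u=np.array([-.0807,.99674]);X=np.array([u[1],-u[0]])
d=s["eef_pos"][:2]-o; print(d@X,d@u)
cv2.imwrite("pics/s4.png",cv2.resize(f["pixels"][180:310,140:300,::-1],None,fx=4.5,fy=4.5))
```

```text
[ 0.4813359  -0.0791744   0.02228959] [0.6144595  3.32739023 4.92693047]
0.0021560554985577086 0.11094363162550443
```

View pics/s4.png

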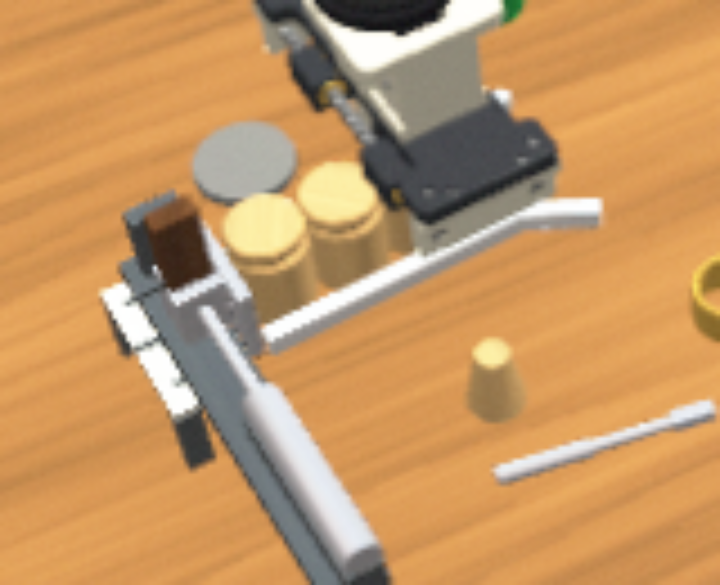

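Request:
{"name": "carry_out", "arguments": {"commands": [[0, -0.01, 0, 0], [0, -0.02, 0, 0], [0, -0.03, 0, 0], [0, -0.04, 0, 0], [0, -0.05, 0, 0], [0, -0.06, 0, 0], [0, -0.06, 0, 0], [0, -0.06, 0, 0], [0, -0.06, 0, 0], [0, -0.06, 0, 0]]}}

```text
t: 20.8
eef_pos: [0.4815, -0.0809, 0.0223]
ee_rot: [-3.138, 0.002, -1.488]
force: [-2.5, 15.6, 6.6]
width: 0.0431
gripper_force: 12.0
```

Request:
{"name": "carry_out", "arguments": {"commands": [[0, 0.02, 0, 0], [0, 0.02, 0, 0], [0, 0.02, 0, 0], [0, 0.02, 0, 0], [0, 0.02, 0.3, 0], [0, 0.02, 0.8, 0], [0, 0.02, 1.5, 0], [0, 0.02, 2.3, 0], [0, 0.02, 2.6, 0], [0, 0.02, 2.6, 0]], "claw": 0.3}}

```text
t: 22.05
eef_pos: [0.4805, -0.082, 0.1523]
ee_rot: [-3.14, 0.0, -1.489]
force: [0.4, 0.2, -0.7]
width: 0.0609
gripper_force: 0.0
```

Run:
```python
from h import *
o=np.array([.48814,-.18993]);u=np.array([-.0807,.99674]);X=np.array([u[1],-u[0]])
print(arm.get_state()["eef_pos"])
for n in("wrist","scene"):
    f=arm.grab_frame(n); save(f,n+"5.png")
    for q,z in(("shutter_tab",.085),("plug1_mid",.03)):
        for r in arm.mark_of(f,q): p=toz(f,r["uv"],z)[:2];d=p-o;print(n,q,np.round(r["uv"]),round(r["conf"],2),p,d@X,d@u)
    print([proj(f,[*(o-u*.022),.1]),proj(f,[*(o-u*.022+X*.007),.1])])
```

```text
[ 0.48047491 -0.08197327  0.15227857]
wrist plug1_mid [278. 148.] 0.65 [ 0.48248082 -0.12229861] -0.00018287670112431247 0.06786760426729807
wrist plug1_mid [276. 197.] 0.58 [ 0.48138659 -0.08342644] 0.0018634443116526279 0.10670135773605892
[array([278.9485498 ,  -8.61551535]), array([265.85094926,  -8.62454203])]
scene shutter_tab [181. 232.] 0.79 [ 0.50202768 -0.2084365 ] 0.012348928539583607 -0.019566903192018915
scene plug1_mid [233. 223.] 0.91 [ 0.48886064 -0.08010389] 0.009581262322787283 0.10940992467557932
scene plug1_mid [274. 280.] 0.74 [ 0.68184979 -0.06731814] 0.20297307760121838 0.10657976966130173
[array([176.66544371, 225.17083273]), array([177.9391839, 227.1758813])]
```

View pics/wrist5.png

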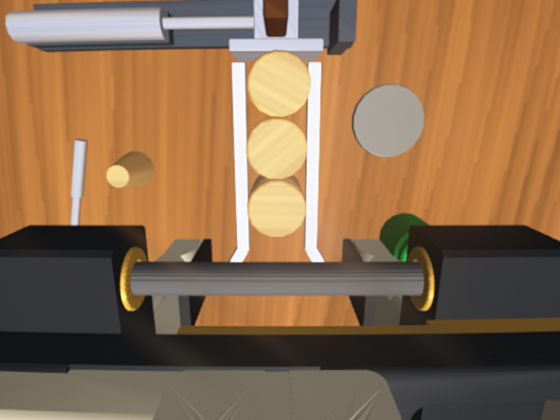

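Request:
{"name": "carry_out", "arguments": {"commands": [[0.08, -1, 0, 0], [0.16, -2, 0, 0], [0.21, -2.6, 0, 0], [0.21, -2.6, 0, 0], [0.21, -2.6, -0.4, 0], [0.21, -2.6, -0.8, 0], [0.21, -2.6, -1.2, 0], [0.21, -2.6, -1.5, 0], [0.21, -2.6, -1.72, 0], [0.21, -2.6, -1.72, 0]]}}

```text
t: 23.6
eef_pos: [0.4901, -0.2118, 0.0648]
ee_rot: [3.14, 0.0, -1.489]
force: [0.4, 1.0, 1.1]
width: 0.0616
gripper_force: 0.0
```

Request:
{"name": "carry_out", "arguments": {"commands": [[0, 0, 0, 0], [0, 0, 0, 0], [0, 0, 0, 0], [0, 0, 0, 0], [0, 0, 0, 0], [0, 0, 0, 0], [0, 0, 0, 0], [0, 0, 0, 0], [0, 0, 0, 0], [0, 0, 0, 0]], "claw": 1, "force": 30}}

```text
t: 24.85
eef_pos: [0.4923, -0.2119, 0.0658]
ee_rot: [-3.139, -0.0, -1.488]
force: [5.1, 0.7, -2.7]
width: 0.0139
gripper_force: 30.0
```

Request:
{"name": "carry_out", "arguments": {"commands": [[0.1, 0.01, 0, 0], [0.2, 0.02, 0, 0], [0.3, 0.02, 0, 0], [0.4, 0.03, 0, 0], [0.5, 0.04, 0, 0], [0.58, 0.05, 0, 0], [0.64, 0.05, 0, 0], [0.64, 0.05, 0, 0], [0.64, 0.05, 0, 0], [0.64, 0.05, 0, 0]]}}

```text
t: 26.1
eef_pos: [0.52, -0.2096, 0.0658]
ee_rot: [3.137, 0.001, -1.489]
force: [-9.7, 0.8, 10.6]
width: 0.014
gripper_force: 30.0
```

Run:
```python
from h import *
f=arm.grab_frame("scene"); s=arm.get_state(); print(s["eef_pos"],s["force"],s["width"])
cv2.imwrite("pics/s6.png",cv2.resize(f["pixels"][210:310,120:250,::-1],None,fx=6,fy=6,interpolation=cv2.INTER_CUBIC))
```

```text
[ 0.51998679 -0.20956539  0.06573633] [-9.24247293  1.60760496 10.12062008] 0.01442503767101163
```

View pics/s6.png

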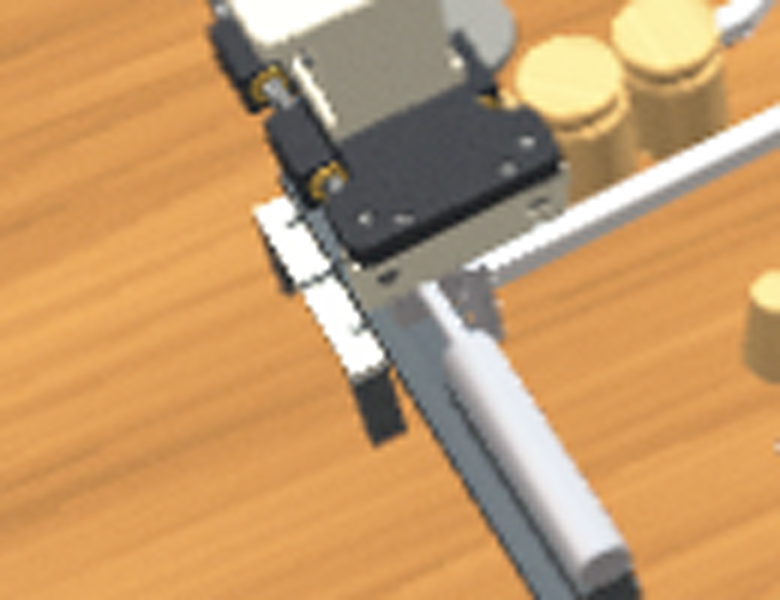

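Request:
{"name": "carry_out", "arguments": {"commands": [[0.02, 0, 0, 0], [0.04, 0, 0, 0], [0.04, 0, 0, 0], [0.04, 0, 0, 0], [0.04, 0, 0, 0], [0.04, 0, 0, 0], [0.04, 0, 0, 0], [0.04, 0, 0, 0], [0.04, 0, 0, 0], [0.04, 0, 0, 0]]}}

```text
t: 27.4
eef_pos: [0.5217, -0.2094, 0.0658]
ee_rot: [3.137, 0.001, -1.489]
force: [-11.4, 2.8, 10.9]
width: 0.0138
gripper_force: 30.0
```

Run:
```python
from h import *
f=arm.grab_frame("scene"); s=arm.get_state(); print(s["eef_pos"],s["force"],s["width"])
cv2.imwrite("pics/s7.png",cv2.resize(f["pixels"][230:280,155:220,::-1],None,fx=12,fy=12,interpolation=cv2.INTER_CUBIC))
```

```text
[ 0.52165456 -0.209449    0.06574934] [-10.23433766   3.01430766  11.7119587 ] 0.014180427946452141
```

View pics/s7.png

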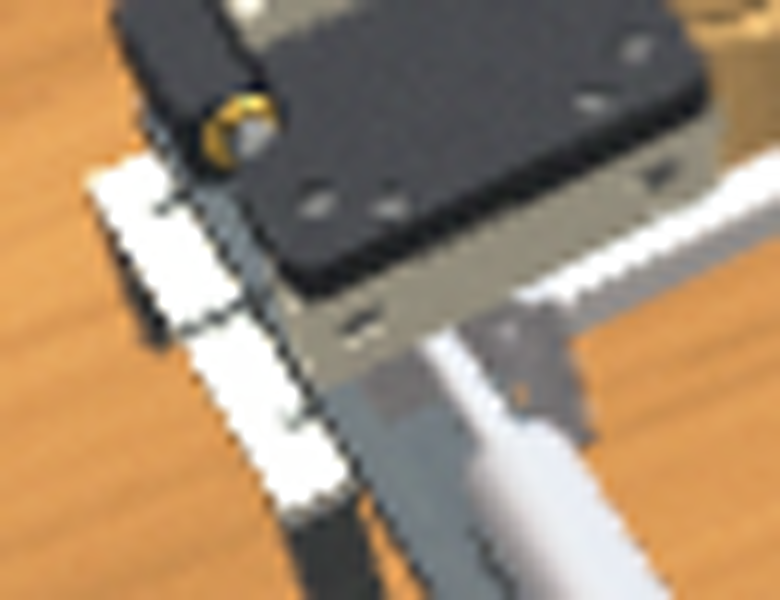

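The strip's long middle mark is at (210,320), and the pointer lines up with it at about (245,305). The spring force of about 10 N and the 29.5 mm of tool travel both agree with half travel.

```bash
python3 -c "
from station import arm
print(arm.job_done())"
```

```text
the job is handed in; nothing more can be done
None
```

I handed the job in after 27.4 s. The three plugs stand in single file in the lane, the leading one against the shutter, and the arm holds the shutter about half open (about 29.5 mm). The hand-in call did not report whether it passed.

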